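Find the rattling clutch housing

ROBOT

A 6-joint arm with a two-finger parallel gripper is mounted at the origin on the work surface. World frame = base frame: x ahead of the robot, y to its left, z up, the work surface at z = 0. Lengths are in m, angles in rad, forces in N, time in s.
With the tool pointing down it reaches from about 0.275 to 0.85 m from the base axis. Payload 19 kg.
Tool frame: the origin (TCP) lies midway between the tips of the shut fingers; the grasp point (between the pads) lies 19 mm behind it; z points along the fingers, x is the direction in which the jaws open and shut, and the axes are right-handed (so a half turn about z gives the same grasp; the last joint's range is limited). The gripper opens to 85 mm and grips with 20 to 120 N. Pads are 22 mm wide; open, the fingers measure 114 mm over their backs; the gripper's body (76 mm by 85 mm) begins 54 mm behind the grasp point. The pads swing forward as they close: fully open they stand 13 mm farther back than shut.
Start: joints at [0.976, 0.15, 1.437, -0, 1.554, -0.134], TCP at [0.256, 0.515, 0.231] pointing down, gripper open.
Joint ranges: [-2.8, 2.8], [-0.68, 2.1], [0.12, 2.68], [-1.39, 4.53], [0.16, 2.79], [-2.81, 2.81]. Speed limits (rad/s): [1.89, 1.89, 2.22, 3.01, 3.01, 3.01].

INTERFACE

Orientations are given as a rotation vector (axis times angle).
In Python, from cell import bot, imaging gives the robot as it stands.
- The arm moves only by the tool move_arm, never from a script. Its argument "moves" is a list of rows, each an object with "delta_pos": the shift along the world's x, y, z in units of 60 mm (1.0 is 60 mm), a list of three; "spin": the turn about the world's z in units of 10 degrees (1.0 is 10 degrees). A call has 1 to 20 rows; each row is the pose to reach, as a shift and turn from the pose commanded when the call began; what a row does not reach only later rows make up. A row lasts 1/8 s, in which the tool goes at most 62.5 mm and 10.7 degrees, less where a joint would pass 70% of its speed; a pose out of reach is approached as far as the arm can. A call with a gripper value outside its range is refused whole. "claw" is the finger opening in mm, from 0 to 85.4, set as the call begins (left out, the last holds). The fingers move at their own pace and stop on an object; "force" is the grip in N (left out, the last holds). Time passes only in rows, so rows that repeat a pose let the fingers close. It gives the time, the measured TCP pose, the force and the opening at its end, in the units of the state.
- bot.get_state(): the state, without advancing time (a new reading comes with each control period).
- imaging.read_camera(name): name is "scene" or "top" or "wrist"; returns (picture, depth): 384x512x3 uint8, red, green, blue; 384x512 float32, m along the optical axis (not along the pixel's ray), 0 where there is no reading.
- imaging.camera_model(name): a dict with "camera_matrix" (3x3 intrinsics, pixels), "rvec" (rotation vector, rad) and "tvec" (3), from world to camera coordinates, as OpenCV has them; the wrist camera has in their place "tool_from_camera" (4x4, takes a point from camera to tool coordinates, whose origin is the TCP and whose axes are the tool frame's). Camera axes: x right, y down, z forward; pixel columns grow to the right and rows downward; lengths in m; the calibration is good to about 2 mm. The wrist camera is an equidistant fisheye: a pixel r from the principal point sees the ray r / f radians off the axis. A picture is of the moment at which its call begins: read the wrist's pose just before it. camera_model takes no time and is no camera call.
- bot.job_done(): hands the job in, once; it reports no verdict.
Trained networks look in the newest picture that a camera, given by its name, has taken for a name from the list of things; names that differ only in an ending like _2 or _b are one class to them, and where a whole thing is asked for, a point or a joint stands for the part that bears it (a point fixed in the world has none). Each returns a list of dicts, best first, with "confidence" (0 to 1); they miss things now and then, are a little off and sometimes report something else, mostly with a low value. They report only what shows in the picture. A call takes as long as a camera call.
- imaging.boxes_of(camera, thing): "position" ([column, row] in pixels, amid what is visible of it).
- imaging.outline_of(camera, thing): "mask" (384x512 bool, what is visible of it) and "position" ([column, row] in pixels, amid what is visible of it).
The state is a dict: "clock": time; "joints": joint angles; "dq": joint speeds; "tau": joint torques, N m; "position": TCP position; "ee_rot": TCP orientation; "wrist_force": force on the tool from outside, world axes, zero at the start; "ft_torque": the same for the moment, N m; "finger_gap": finger opening in m.
Only numpy, scipy, OpenCV 4.12 (cv2) and the standard library are available. Lean on these libraries where they do the work, as an engineer would, in place of code of your own. Each camera call takes 0.05 s, during which the arm holds its last target. There are 200 camera calls.

TASK

One of the three sealed clutch housings on the plywood rack has a steel ball loose inside. Lift them and shake each gently lengthwise until you have felt the ball run to and fro in one; set that one down softly, fully home and flat in the yellow pocket of the white holder, and see that the two sound ones stand back in the nests they came from, with everything else on the table left alone.

Things in the scene. Friction and masses are not known exactly. Their poses are not given: they have to be found in the camera images.
- housing_a: one of three sealed clutch housings that look alike: aluminium box, grey lid, 110 mm long (its x), 46 wide (its y), 60 tall, hollow; origin at the centre of the underside, z up. Each stands in its own black nest. In any one of the three a 32 mm steel ball (134 g) is loose; in the two sound ones nothing moves. Weights without the ball vary from 0.19 to 0.51 kg, so weight is no sure sign
- housing_b: as housing_a. A loose ball lies on a flat floor inside and can run 64 mm along the housing's length, end to end, and 4 mm across. On the level it stays where it stops; it rolls when tilted some 7 degrees or more, or accelerated lengthwise by more than some 1.2 m/s2
- housing_c: as housing_a. With the housing held level, a loose ball at one end rather than at the other shifts the moment on the tool by 0.08 N m; its knocks on the end walls can be felt too
- rack: fixed plywood board, 200 (its x) x 350 (its y) x 12 mm; origin at the centre of the underside. Three black nests, lengthwise along x: centres at x = -20, y = -105, 0, 105 mm. Nest floor 16 mm above the table; rim 10 mm tall, 124 x 63 mm outside; play 3 mm at each end, 4.5 mm at each side. Which housing stands in which nest varies
- reject: fixed white holder plate, 220 (its x) x 130 (its y) x 12 mm, carrying one yellow pocket for a rejected housing; origin at the centre of the underside. It lies beside the rack, to the left or the right
- reject_pocket (a point): centre of the pocket's floor, 12 mm above the table, 30 mm towards -x of the white plate's centre. The pocket is 114 mm long (plate's x) by 51 mm wide (plate's y): 2 mm of play at each end, 2.5 mm at each side; upright walls 12 mm high, then flared lips that lead in, to 18 mm; seated, the housing's underside is on this floor
- bobbin_a: bystander: steel sewing-machine bobbin with blue thread, 22 mm wide, 30 mm tall, standing on the plywood board; origin under its centre
- bobbin_b: bystander: the same with green thread
- glue_jar: bystander: small amber glass jar, 36 mm wide, 50 mm tall, standing on the white holder plate behind the yellow pocket; origin under its centre
- hammer: bystander: hammer lying at the right-hand side of the table
- brush: bystander: shoe brush lying at the left-hand side of the table
- polish_tin: bystander: flat dark round tin, 72 mm wide, 30 mm tall, at the back of the table
- heel_block: bystander: black rubber heel block with a brown top, 65 x 60 x 32 mm, at the back of the table
- spool: bystander: thread spool, 40 mm wide, 90 mm tall, blue, at the back of the table

How it is judged:
By the outcome, as a careful person would: the job done as asked, in the order asked, and still so for the second after the job is handed in, with the robot touching nothing.
It also fails if it takes over 72 s, if anything falls off the work surface, if the arm or the gripper's body presses on something with over 40 N, if the wrist force passes 120 N, or if a joint passes its speed limit or range.

## Working session

There is one attempt and no reset: what is moved stays moved. The work goes in short steps, Python scripts to look and compute and a tool call to move; the robot and the scene stay as the last step left them, time stands still between calls to the robot, and variables do not carry over. Pictures are saved under pics/ and viewed, on a budget of 10 in all, crops included, one or two more only if the job needs it, and the job is handed in when it is done.

Besides the shell and the picture viewer there is one more tool, called after ">>>" by a JSON object that holds its "method" and its "body", one argument or row to a line. move_arm: Moves the arm, as the interface text tells. Its arguments: {"type":"object","properties":{"moves":{"type":"array"},"claw":{"type":"number"},"force":{"type":"number"}},"required":["moves"]}

```bash
mkdir -p pics; ls
cat > h.py <<'E'
import numpy as np, cv2
from cell import bot, imaging
def cam(n):
    m=imaging.camera_model(n); return np.array(m["camera_matrix"]),cv2.Rodrigues(np.array(m["rvec"],float))[0],np.array(m["tvec"],float).reshape(3)
def cloud(n,d):
    K,R,t=cam(n); v,u=np.mgrid[0:384,0:512]
    P=np.stack([(u-K[0,2])/K[0,0]*d,(v-K[1,2])/K[1,1]*d,d],-1)
    return (P-t)@R
E
python3 - <<'E'
from h import *
s=bot.get_state(); print({k:np.round(v,3).tolist() for k,v in s.items()})
for n in("top","scene"):
    p,d=imaging.read_camera(n); cv2.imwrite(f"pics/{n}0.png",p[...,::-1]); W=cloud(n,d)
    np.savez(f"{n}0.npz",p=p,W=W,d=d)
    for th in("housing_a","rack","reject","reject_pocket","bobbin_a","glue_jar"):
        for o in imaging.outline_of(n,th):
            m=o["mask"]&(d>0); q=W[m]
            if len(q)==0: continue
            z=np.percentile(q[:,2],90); tp=q[abs(q[:,2]-z)<.006]
            r=cv2.minAreaRect((tp[:,:2]*1000).astype(np.float32))
            print(n,th,round(o["confidence"],2),np.round(o["position"]),"z",round(z,3),"rect",np.round(r[0],1),np.round(r[1],1),round(r[2],1))
E
```

```text
pics
{'clock': 0.0, 'joints': [0.976, 0.151, 1.438, -0.0, 1.554, -0.134], 'dq': [0.002, -0.001, -0.001, 0.002, -0.001, 0.002], 'tau': [-0.005, -71.306, -57.084, -0.001, 0.009, -0.0], 'position': [0.256, 0.515, 0.231], 'ee_rot': [2.67, 1.655, -0.002], 'wrist_force': [-0.366, 0.194, 0.022], 'ft_torque': [-0.011, 0.061, -0.016], 'finger_gap': 0.085}
top housing_a 0.94 [324. 209.] z 0.08 rect [ 552.6 -185.1] [ 45.6 108.9] 78.5
top housing_a 0.56 [291. 199.] z 0.081 rect [574.  -84.9] [ 45.3 109.9] 77.0
top rack 0.59 [316. 195.] z 0.017 rect [ 572.  -189.7] [348.5 199.4] 77.5
top reject 0.83 [207. 221.] z 0.022 rect [512.6 195.4] [125.3 218.5] 74.5
top reject_pocket 0.85 [204. 222.] z 0.023 rect [511.6 195.7] [125.3 216.3] 74.5
top bobbin_a 0.61 [315. 176.] z 0.046 rect [ 656.6 -168.6] [17.1 18.5] 88.7
top bobbin_a 0.53 [340. 189.] z 0.046 rect [ 626.3 -262.5] [11.9 14.1] 46.1
top glue_jar 0.55 [209. 194.] z 0.065 rect [591.9 193.3] [24.1 27.1] 1.1
scene housing_a 0.77 [165. 209.] z 0.079 rect [ 529.9 -286.4] [ 45.7 113.2] 77.6
scene housing_a 0.57 [195. 203.] z 0.079 rect [ 554.8 -184.8] [ 45.9 110.8] 77.2
scene housing_a 0.55 [224. 195.] z 0.079 rect [574.8 -84. ] [ 46.2 113.9] 76.6
scene rack 0.86 [197. 228.] z 0.015 rect [ 572.6 -189.1] [349.4 204.8] 77.4
scene reject_pocket 0.62 [ 71. 224.] z 0.027 rect [ 436.3 -534.6] [ 84.9 262.5] 80.7
scene reject_pocket 0.55 [282. 174.] z 0.025 rect [510.5 198.3] [ 65.4 189.9] 73.2
scene bobbin_a 0.65 [180. 228.] z 0.043 rect [ 627.5 -263.9] [18.2 21.1] 69.7
scene glue_jar 0.6 [295. 177.] z 0.064 rect [595. 195.] [33.4 31.3] 38.1
scene glue_jar 0.36 [284. 177.] z 0.026 rect [513. 198.] [ 66.3 194.9] 73.2
```

Run:
```python
from h import *
a=np.load("top0.npz");p=a["p"];b=np.load("scene0.npz")["p"]
c=cv2.resize(p[120:300,150:400],None,fx=3,fy=3,interpolation=cv2.INTER_CUBIC)[...,::-1]
cv2.imwrite("pics/topc.png",c)
cv2.imwrite("pics/scenec.png",cv2.resize(b[:,:],(768,576))[...,::-1])
# housings & plate from depth, top cloud
W=a["W"].reshape(-1,3)
for y0 in (-285,-185,-85):
    q=W[(abs(W[:,2]-.08)<.008)&(abs(W[:,1]*1000-y0)<48)&(W[:,0]>.4)&(W[:,0]<.68)]
    print(len(q),cv2.minAreaRect((q[:,:2]*1000).astype(np.float32)), np.median(q[:,2]))
# yellow
hsv=cv2.cvtColor(p,cv2.COLOR_RGB2HSV)
m=(hsv[...,0]>18)&(hsv[...,0]<35)&(hsv[...,1]>120)
q=a["W"][m]; q=q[(abs(q[:,1]-.195)<.12)&(abs(q[:,0]-.51)<.15)]
print(len(q),cv2.minAreaRect((q[:,:2]*1000).astype(np.float32)),np.percentile(q[:,2],[2,10,50,90,98]))
for lo,hi in((.004,.014),(.014,.04)):
    r=q[(q[:,2]>lo)&(q[:,2]<hi)]; print(lo,len(r), cv2.minAreaRect((r[:,:2]*1000).astype(np.float32)))
```

```text
416 ((529.4555053710938, -287.67474365234375), (46.403221130371094, 111.07652282714844), 77.74075317382812) 0.07653099247464074
405 ((552.1527099609375, -185.76315307617188), (46.07365036010742, 109.02883911132812), 77.70206451416016) 0.0763442141083444
410 ((573.9895629882812, -84.68746948242188), (45.50723648071289, 109.91781616210938), 77.35077667236328) 0.07663484475324674
147 ((484.3827819824219, 204.72813415527344), (63.17915344238281, 125.32044219970703), 73.72389221191406) [0.01858345 0.02105143 0.02639402 0.03270957 0.03551766]
0.004 1 ((546.2857055664062, 214.1462860107422), (0.0, 0.0), 0.0)
0.014 145 ((484.3827819824219, 204.72813415527344), (63.17915344238281, 125.32044219970703), 73.72389221191406)
```

View pics/topc.png

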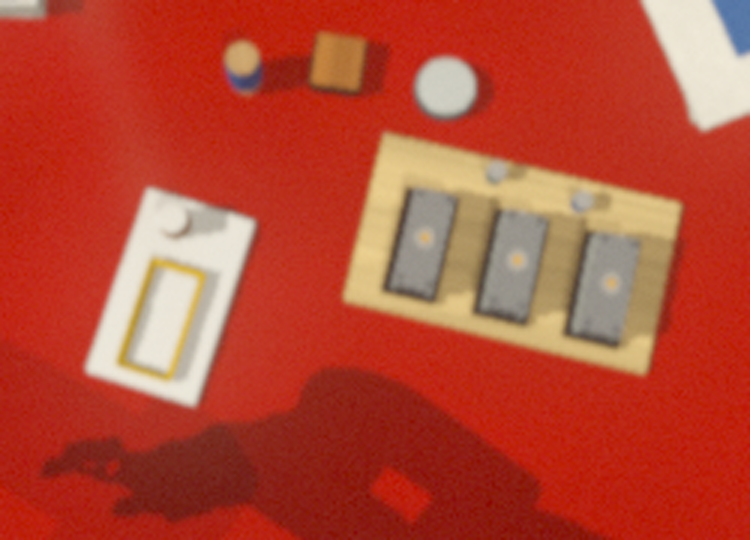

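View pics/scenec.png

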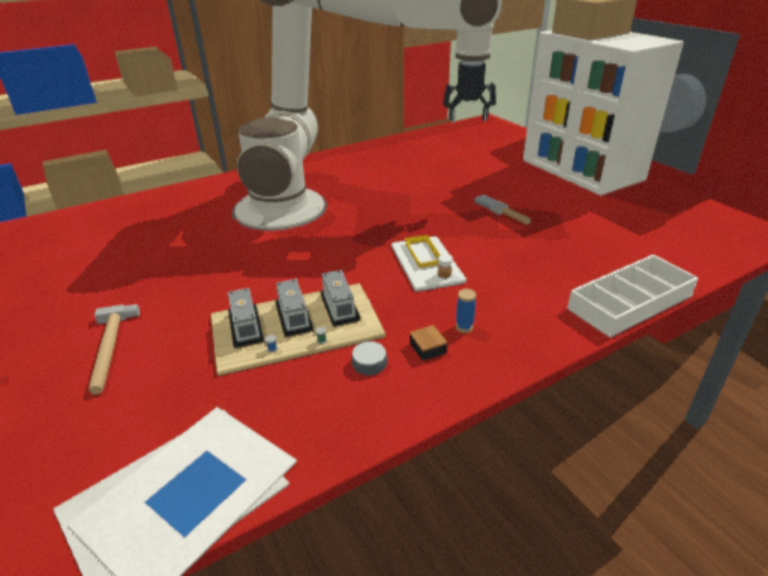

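The crop shows the housings at (423,243), (515,265) and (605,288), the yellow pocket at (163,318) and the jar at (175,220). The rack is yawed about -12.5° and the plate about -15.5°. I'll go over the pocket first and measure it with the wrist camera.

>>> {"method": "move_arm", "body": {
  "moves": [
    {"delta_pos": [0.6,-0.8,0.1],"spin": 0.3},
    {"delta_pos": [1.2,-1.6,0.2],"spin": 0.6},
    {"delta_pos": [1.8,-2.4,0.3],"spin": 0.9},
    {"delta_pos": [2.4,-3.2,0.3],"spin": 1.1},
    {"delta_pos": [3.0,-4.0,0.3],"spin": 1.1},
    {"delta_pos": [3.5,-4.7,0.3],"spin": 1.1},
    {"delta_pos": [3.8,-5.18,0.3],"spin": 1.1},
    {"delta_pos": [3.8,-5.18,0.3],"spin": 1.1},
    {"delta_pos": [3.8,-5.18,0.3],"spin": 1.1},
    {"delta_pos": [3.8,-5.18,0.3],"spin": 1.1}
  ]
}}

```text
clock: 1.95
position: [0.4833, 0.2049, 0.2494]
ee_rot: [-2.498, -1.905, -0.0]
wrist_force: [0.0, 0.0, -0.1]
finger_gap: 0.0853
```

```bash
cat >> h.py <<'E'
from scipy.spatial.transform import Rotation as Ro
def wcloud():
    s=bot.get_state(); m=imaging.camera_model("wrist"); p,d=imaging.read_camera("wrist")
    K=np.array(m["camera_matrix"]); T=np.array(m["tool_from_camera"])
    v,u=np.mgrid[0:384,0:512]; a=(u-K[0,2])/K[0,0]; b=(v-K[1,2])/K[1,1]; r=np.hypot(a,b)+1e-9
    k=np.tan(np.minimum(r,1.5))/r
    P=np.stack([a*k*d,b*k*d,d],-1)@T[:3,:3].T+T[:3,3]
    W=P@Ro.from_rotvec(s["ee_rot"]).as_matrix().T+s["position"]
    W[d<=0]=np.nan
    return s,p,W
def show(s): print({k:np.round(s[k],4).tolist() for k in("clock","position","ee_rot","wrist_force","ft_torque","finger_gap")})
E
python3 - <<'E'
from h import *
s,p,W=wcloud(); show(s); cv2.imwrite("pics/w1.png",p[...,::-1]); np.savez("w1.npz",p=p,W=W)
hsv=cv2.cvtColor(p,cv2.COLOR_RGB2HSV)
m=(hsv[...,0]>18)&(hsv[...,0]<35)&(hsv[...,1]>120)&np.isfinite(W[...,0])
q=W[m]; q=q[(abs(q[:,1]-.2)<.1)&(abs(q[:,0]-.49)<.1)]
print(len(q),cv2.minAreaRect((q[:,:2]*1000).astype(np.float32)),np.percentile(q[:,2],[2,10,50,90,98]))
E
```

```text
{'clock': 1.95, 'position': [0.4833, 0.2049, 0.2494], 'ee_rot': [-2.498, -1.9051, -0.0002], 'wrist_force': [0.0103, 0.0075, -0.1352], 'ft_torque': [-0.0156, 0.014, -0.0095], 'finger_gap': 0.0853}
2060 ((488.2646484375, 205.80520629882812), (68.95801544189453, 136.6267547607422), 72.78419494628906) [0.01225416 0.01969469 0.02641218 0.02932105 0.03023561]
```

View pics/w1.png

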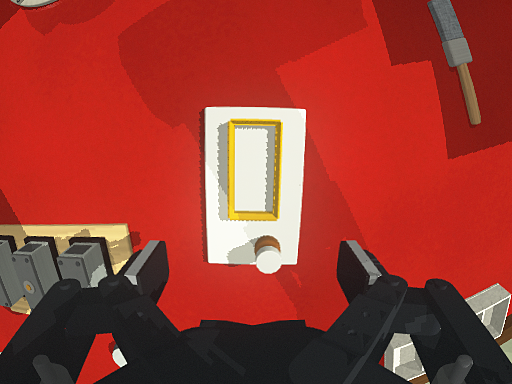

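Clear view: the pocket is centred at about (255,170) and the amber jar is at (268,255). I'll exclude the jar and fit the pocket again.

Run:
```python
from h import *
a=np.load("w1.npz");p=a["p"];W=a["W"]
hsv=cv2.cvtColor(p,cv2.COLOR_RGB2HSV)
m=((hsv[...,0]>18)&(hsv[...,0]<35)&(hsv[...,1]>120)).astype(np.uint8)
n,l,st,c=cv2.connectedComponentsWithStats(m); i=1+np.argmax(st[1:,4]); print(st[i],c[i])
k=(l==i)&np.isfinite(W[...,0])
for lo in(.01,.022,.026):
    q=W[k&(W[...,2]>lo)]; r=cv2.minAreaRect((q[:,:2]*1000).astype(np.float32)); print(lo,len(q),r)
# image-contour rect rays hitting z=.03 : outer edge
m_=imaging.camera_model("wrist");K=np.array(m_["camera_matrix"]);T=np.array(m_["tool_from_camera"])
R=Ro.from_rotvec([-2.498,-1.9051,-.0002]).as_matrix();t=np.array([.4833,.2049,.2494])
def hit(uv,z):
    x=(np.asarray(uv,float)-[K[0,2],K[1,2]])/[K[0,0],K[1,1]]; r=np.linalg.norm(x,axis=1,keepdims=True)+1e-9
    D=np.c_[x/r*np.sin(r),np.cos(r)]@T[:3,:3].T@R.T; o=R@T[:3,3]+t
    return o+D*((z-o[2])/D[:,2:])
uv=np.argwhere(l==i)[:,::-1]; print("outer",cv2.minAreaRect((hit(uv,.03)[:,:2]*1000).astype(np.float32)))
# white plate
w=((hsv[...,1]<60)&(hsv[...,2]>120)|(m>0)).astype(np.uint8)
b=cv2.morphologyEx(((W[...,2]>.006)&(W[...,2]<.016)).astype(np.uint8),0,np.ones((1,1)))
q=W[(b>0)&(abs(W[...,0]-.51)<.16)&(abs(W[...,1]-.2)<.11)];print("plate",len(q),cv2.minAreaRect((q[:,:2]*1000).astype(np.float32)))
# rack housings seen here
q=W[(abs(W[...,2]-.076)<.003)&(W[...,1]<-.03)&(W[...,1]>-.14)&(W[...,0]<.7)]; print("h",len(q),cv2.minAreaRect((q[:,:2]*1000).astype(np.float32)))
```

```text
[ 227  119   56  102 2071] [253.58957026 171.06808305]
0.01 2059 ((488.2646484375, 205.80520629882812), (68.95801544189453, 136.6267547607422), 72.78419494628906)
0.022 1807 ((485.27978515625, 206.8082275390625), (67.13068389892578, 129.7105255126953), 73.71456909179688)
0.026 1096 ((485.27978515625, 206.8082275390625), (67.13068389892578, 129.7105255126953), 73.71456909179688)
outer ((485.00384521484375, 206.81112670898438), (66.69548034667969, 129.13565063476562), 73.73436737060547)
plate 12305 ((513.4376220703125, 198.50717163085938), (131.26206970214844, 219.78892517089844), 73.62358856201172)
h 600 ((544.3236083984375, -76.0252685546875), (47.04056167602539, 47.19071960449219), 76.24777221679688)
```

>>> {"method": "move_arm", "body": {
  "moves": [
    {"delta_pos": [0.3,-0.9,0],"spin": 0.1},
    {"delta_pos": [0.6,-1.8,0],"spin": 0.3},
    {"delta_pos": [0.9,-2.8,0],"spin": 0.3},
    {"delta_pos": [1.2,-3.8,0],"spin": 0.3},
    {"delta_pos": [1.5,-4.6,0],"spin": 0.3},
    {"delta_pos": [1.5,-4.8,0],"spin": 0.3},
    {"delta_pos": [1.5,-4.8,0],"spin": 0.3},
    {"delta_pos": [1.5,-4.8,0],"spin": 0.3}
  ]
}}

```text
clock: 3.0
position: [0.5735, -0.0823, 0.2495]
ee_rot: [2.447, 1.97, 0.0]
wrist_force: [1.4, -0.2, 0.3]
finger_gap: 0.0852
```

Run:
```python
from h import *
s,p,W=wcloud(); show(s); cv2.imwrite("pics/w2.png",p[...,::-1]); np.savez("w2.npz",p=p,W=W)
for c in((574,-85),(552,-186),(530,-287)):
    v=W-np.array([c[0],c[1],76])/1000; e=np.array([.976,-.216]); f=np.array([.216,.976])
    k=(abs(v[...,:2]@e)<.08)&(abs(v[...,:2]@f)<.04)
    q=W[k&(abs(v[...,2])<.004)]; print(c,len(q),cv2.minAreaRect((q[:,:2]*1000).astype(np.float32)),np.median(q[:,2]))
q=W[(W[...,2]>.0075)&(W[...,2]<.017)&(W[...,1]<.05)&(W[...,1]>-.42)&(abs(W[...,0]-.57)<.2)];print("rack",len(q),cv2.minAreaRect((q[:,:2]*1000).astype(np.float32)))
```

```text
{'clock': 3.0, 'position': [0.5735, -0.0823, 0.2495], 'ee_rot': [2.4469, 1.9702, 0.0004], 'wrist_force': [1.3788, -0.1841, 0.2507], 'ft_torque': [0.0218, -0.0514, 0.0248], 'finger_gap': 0.0852}
(574, -85) 4041 ((575.181396484375, -83.57968139648438), (46.2932014465332, 109.11985778808594), 76.94095611572266) 0.0755616808497129
(552, -186) 3580 ((552.5907592773438, -184.42996215820312), (46.89363098144531, 109.78384399414062), 77.84337615966797) 0.07553242130162038
(530, -287) 2654 ((530.0554809570312, -286.4937438964844), (48.09990310668945, 110.798583984375), 77.8777084350586) 0.07550600847245716
rack 17353 ((608.0049438476562, -167.5670928955078), (407.81036376953125, 260.8199462890625), 77.42742919921875)
```

View pics/w2.png

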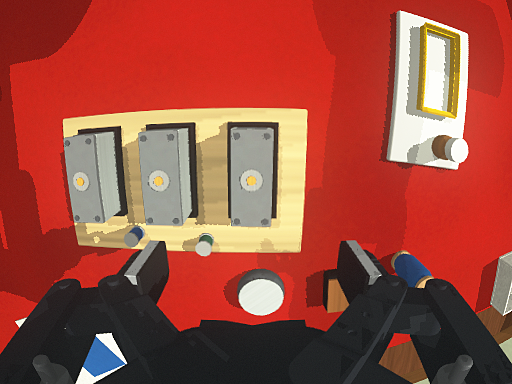

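Clear view: the housings sit at about (250,172), (165,175) and (90,178), each in its nest, with the bobbins behind them at (133,236) and (204,244). I'll descend on the left housing.

>>> {"method": "move_arm", "body": {
  "moves": [
    {"delta_pos": [0.02,0,-0.7],"spin": 0},
    {"delta_pos": [0.02,0,-1.4],"spin": 0},
    {"delta_pos": [0.02,0,-2.1],"spin": 0},
    {"delta_pos": [0.02,0,-2.7],"spin": 0},
    {"delta_pos": [0.02,0,-3.1],"spin": 0},
    {"delta_pos": [0.02,0,-3.35],"spin": 0},
    {"delta_pos": [0.02,0,-3.48],"spin": 0},
    {"delta_pos": [0.02,0,-3.48],"spin": 0},
    {"delta_pos": [0.02,0,-3.48],"spin": 0}
  ],
  "claw": 85
}}

```text
clock: 4.18
position: [0.5753, -0.0839, 0.0414]
ee_rot: [2.448, 1.968, 0.001]
wrist_force: [-0.7, 0.3, -0.3]
finger_gap: 0.0849
```

>>> {"method": "move_arm", "body": {
  "moves": [
    {"delta_pos": [0,0,0],"spin": 0},
    {"delta_pos": [0,0,0],"spin": 0},
    {"delta_pos": [0,0,0],"spin": 0},
    {"delta_pos": [0,0,0],"spin": 0},
    {"delta_pos": [0,0,0],"spin": 0}
  ],
  "claw": 30,
  "force": 60
}}

```text
clock: 4.8
position: [0.5751, -0.0839, 0.041]
ee_rot: [2.448, 1.968, 0.0]
wrist_force: [-0.5, 0.3, 5.3]
finger_gap: 0.0453
```

>>> {"method": "move_arm", "body": {
  "moves": [
    {"delta_pos": [0,0,0.1],"spin": 0},
    {"delta_pos": [0,0,0.35],"spin": 0},
    {"delta_pos": [0,0,0.7],"spin": 0},
    {"delta_pos": [0,0,1.1],"spin": 0},
    {"delta_pos": [0,0,1.4],"spin": 0},
    {"delta_pos": [0,0,1.5],"spin": 0},
    {"delta_pos": [0,0,1.5],"spin": 0},
    {"delta_pos": [0,0,1.5],"spin": 0},
    {"delta_pos": [0,0,1.5],"spin": 0}
  ]
}}

```text
clock: 5.92
position: [0.5746, -0.0837, 0.1298]
ee_rot: [-2.448, -1.968, 0.001]
wrist_force: [-0.1, 0.3, -2.2]
finger_gap: 0.0454
```

```bash
cat >> h.py <<'E'
def ft(n=3,yaw=-12.5):
    # mean force and moment about the housing's y axis (lengthwise imbalance), over n readings
    F=[];M=[]
    for i in range(n):
        s=bot.get_state(); F.append(s["wrist_force"]); M.append(s["ft_torque"])
        if i<n-1: imaging.read_camera("top")
    c,d=np.cos(np.radians(yaw)),np.sin(np.radians(yaw)); M=np.array(M); F=np.array(F)
    print(s["clock"],np.round(s["position"],4),"gap",round(s["finger_gap"],4),"Fz",np.round(F[:,2],2),"My",np.round(-d*M[:,0]+c*M[:,1],4),"Mx",np.round(c*M[:,0]+d*M[:,1],4),"Flen",np.round(c*F[:,0]+d*F[:,1],2))
E
python3 -c "
from h import *
ft(4)"
```

```text
6.075 [ 0.5748 -0.0838  0.1301] gap 0.0452 Fz [-2.23 -2.2  -2.14 -1.62] My [-0.0169  0.0048  0.0057 -0.0002] Mx [ 0.0243  0.0258  0.0023 -0.0188] Flen [-0.14 -0.27 -0.52  0.04]
```

>>> {"method": "move_arm", "body": {
  "moves": [
    {"delta_pos": [0.59,-0.13,0],"spin": 0},
    {"delta_pos": [1.17,-0.26,0],"spin": 0},
    {"delta_pos": [1.17,-0.26,0],"spin": 0},
    {"delta_pos": [1.17,-0.26,0],"spin": 0},
    {"delta_pos": [1.17,-0.26,0],"spin": 0},
    {"delta_pos": [1.17,-0.26,0],"spin": 0}
  ]
}}

```text
clock: 6.82
position: [0.6447, -0.0993, 0.1308]
ee_rot: [2.448, 1.968, 0.0]
wrist_force: [-0.6, -0.3, -2.1]
finger_gap: 0.0451
```

```bash
python3 -c "
from h import *
ft(4)"
```

```text
6.975 [ 0.645  -0.0993  0.1307] gap 0.0451 Fz [-2.06 -2.29 -2.11 -1.33] My [ 0.0084  0.0507 -0.0009  0.0066] Mx [-0.0072  0.0192  0.0038  0.051 ] Flen [-0.54  0.02 -0.46  0.2 ]
```

>>> {"method": "move_arm", "body": {
  "moves": [
    {"delta_pos": [-0.59,0.13,0],"spin": 0},
    {"delta_pos": [-1.17,0.26,0],"spin": 0},
    {"delta_pos": [-1.17,0.26,0],"spin": 0},
    {"delta_pos": [-1.17,0.26,0],"spin": 0},
    {"delta_pos": [-1.17,0.26,0],"spin": 0},
    {"delta_pos": [-1.17,0.26,0],"spin": 0}
  ]
}}

```text
clock: 7.72
position: [0.5752, -0.0839, 0.1302]
ee_rot: [-2.448, -1.968, 0.0]
wrist_force: [-0.9, -0.0, -2.5]
finger_gap: 0.0453
```

```bash
python3 -c "
from h import *
ft(4)"
```

```text
7.875 [ 0.575  -0.0839  0.1303] gap 0.0458 Fz [-2.53 -1.7  -0.58 -2.35] My [ 0.0156  0.0275 -0.0004 -0.0416] Mx [-0.0034 -0.0115  0.003   0.0278] Flen [-0.85 -0.4   0.36  0.33]
```

No shift in moment, and at about 0.21 kg it is too light to hold the ball, so this one is sound. I'll put it back.

>>> {"method": "move_arm", "body": {
  "moves": [
    {"delta_pos": [0,0,-0.3],"spin": 0},
    {"delta_pos": [0,0,-0.8],"spin": 0},
    {"delta_pos": [0,0,-1.15],"spin": 0},
    {"delta_pos": [0,0,-1.3],"spin": 0},
    {"delta_pos": [0,0,-1.4],"spin": 0},
    {"delta_pos": [0,0,-1.47],"spin": 0},
    {"delta_pos": [0,0,-1.5],"spin": 0},
    {"delta_pos": [0,0,-1.5],"spin": 0},
    {"delta_pos": [0,0,-1.5],"spin": 0}
  ]
}}

```text
clock: 9.0
position: [0.5752, -0.0839, 0.041]
ee_rot: [2.448, 1.968, 0.001]
wrist_force: [-0.9, 0.3, 2.8]
finger_gap: 0.0457
```

>>> {"method": "move_arm", "body": {
  "moves": [
    {"delta_pos": [0,0,0],"spin": 0},
    {"delta_pos": [0,0,0],"spin": 0},
    {"delta_pos": [0,0,0],"spin": 0},
    {"delta_pos": [0,0,0],"spin": 0},
    {"delta_pos": [0,0,0.3],"spin": 0},
    {"delta_pos": [0,0,0.9],"spin": 0},
    {"delta_pos": [0,0,1.4],"spin": 0},
    {"delta_pos": [-0.1,-0.4,1.5],"spin": 0},
    {"delta_pos": [-0.25,-1.1,1.5],"spin": 0},
    {"delta_pos": [-0.38,-1.69,1.5],"spin": 0},
    {"delta_pos": [-0.38,-1.69,1.5],"spin": 0},
    {"delta_pos": [-0.38,-1.69,1.5],"spin": 0}
  ],
  "claw": 85
}}

```text
clock: 10.5
position: [0.5523, -0.185, 0.1313]
ee_rot: [2.448, 1.968, 0.001]
wrist_force: [0.1, 0.6, -0.1]
finger_gap: 0.085
```

Run:
```python
from h import *
s,p,W=wcloud(); show(s); cv2.imwrite("pics/w3.png",p[...,::-1])
for c in((574,-85),(552,-186),(530,-287)):
    v=W-np.array([c[0],c[1],76])/1000; e=np.array([.976,-.216]); f=np.array([.216,.976])
    k=(abs(v[...,:2]@e)<.08)&(abs(v[...,:2]@f)<.04)
    q=W[k&(abs(v[...,2])<.004)]; print(c,len(q),cv2.minAreaRect((q[:,:2]*1000).astype(np.float32)),np.round(np.percentile(q[:,2],[5,50,95]),4))
```

```text
{'clock': 10.5, 'position': [0.5523, -0.185, 0.1313], 'ee_rot': [2.4482, 1.9677, 0.0008], 'wrist_force': [0.1084, 0.5785, -0.056], 'ft_torque': [0.0255, -0.0031, -0.02], 'finger_gap': 0.085}
(574, -85) 6395 ((574.9749145507812, -83.62074279785156), (47.36278533935547, 109.8304443359375), 76.96884155273438) [0.0744 0.0757 0.0781]
(552, -186) 9298 ((552.4122314453125, -184.68472290039062), (46.499916076660156, 109.84552001953125), 77.80892181396484) [0.0745 0.0756 0.078 ]
(530, -287) 6501 ((529.9337768554688, -286.7027587890625), (47.53205108642578, 110.5213394165039), 78.33887481689453) [0.0743 0.0756 0.0781]
```

Housing 1 is back at the same height and place. The gripper is centred over housing 2, so I'll descend, grip and lift.

>>> {"method": "move_arm", "body": {
  "moves": [
    {"delta_pos": [0,0,-0.5],"spin": 0},
    {"delta_pos": [0,0,-1.0],"spin": 0},
    {"delta_pos": [0,0,-1.35],"spin": 0},
    {"delta_pos": [0,0,-1.5],"spin": 0},
    {"delta_pos": [0,0,-1.5],"spin": 0},
    {"delta_pos": [0,0,-1.5],"spin": 0}
  ]
}}

```text
clock: 11.3
position: [0.5526, -0.1852, 0.0415]
ee_rot: [2.447, 1.968, 0.001]
wrist_force: [-0.6, 0.2, 0.5]
finger_gap: 0.0851
```

>>> {"method": "move_arm", "body": {
  "moves": [
    {"delta_pos": [0,0,0],"spin": 0},
    {"delta_pos": [0,0,0],"spin": 0},
    {"delta_pos": [0,0,0],"spin": 0},
    {"delta_pos": [0,0,0],"spin": 0},
    {"delta_pos": [0,0,0],"spin": 0},
    {"delta_pos": [0,0,0.1],"spin": 0},
    {"delta_pos": [0,0,0.35],"spin": 0},
    {"delta_pos": [0,0,0.7],"spin": 0},
    {"delta_pos": [0,0,1.1],"spin": 0},
    {"delta_pos": [0,0,1.4],"spin": 0},
    {"delta_pos": [0,0,1.5],"spin": 0},
    {"delta_pos": [0,0,1.5],"spin": 0},
    {"delta_pos": [0,0,1.5],"spin": 0},
    {"delta_pos": [0,0,1.5],"spin": 0}
  ],
  "claw": 30,
  "force": 60
}}

```text
clock: 13.05
position: [0.5518, -0.1851, 0.1297]
ee_rot: [-2.448, -1.968, 0.001]
wrist_force: [0.6, 0.1, -3.6]
finger_gap: 0.0451
```

```bash
python3 -c "
from h import *
ft(5)"
```

```text
13.25 [ 0.552  -0.1852  0.1302] gap 0.0451 Fz [-3.59 -3.94 -3.79 -2.97 -3.49] My [0.0202 0.0012 0.011  0.0007 0.0205] Mx [ 0.0268  0.0118  0.0311  0.0162 -0.0359] Flen [ 0.55 -0.2  -0.57 -0.49 -0.18]
```

>>> {"method": "move_arm", "body": {
  "moves": [
    {"delta_pos": [0.59,-0.13,0],"spin": 0},
    {"delta_pos": [1.17,-0.26,0],"spin": 0},
    {"delta_pos": [1.17,-0.26,0],"spin": 0},
    {"delta_pos": [1.17,-0.26,0],"spin": 0},
    {"delta_pos": [1.17,-0.26,0],"spin": 0},
    {"delta_pos": [1.17,-0.26,0],"spin": 0}
  ]
}}

```text
clock: 14.0
position: [0.6219, -0.2008, 0.1308]
ee_rot: [2.448, 1.968, 0.0]
wrist_force: [-0.9, -0.2, -2.4]
finger_gap: 0.0452
```

```bash
python3 -c "
from h import *
ft(5)"
```

```text
14.2 [ 0.6222 -0.2008  0.1306] gap 0.045 Fz [-2.41 -2.98 -2.96 -4.1  -4.2 ] My [-0.0185  0.0237  0.0411  0.029   0.024 ] Mx [ 0.0054 -0.0309 -0.0162  0.0052  0.008 ] Flen [-0.81 -0.72 -0.04  0.01  0.39]
```

>>> {"method": "move_arm", "body": {
  "moves": [
    {"delta_pos": [-0.59,0.13,0],"spin": 0},
    {"delta_pos": [-1.17,0.26,0],"spin": 0},
    {"delta_pos": [-1.17,0.26,0],"spin": 0},
    {"delta_pos": [-1.17,0.26,0],"spin": 0},
    {"delta_pos": [-1.17,0.26,0],"spin": 0},
    {"delta_pos": [-1.17,0.26,0],"spin": 0}
  ]
}}

```text
clock: 14.95
position: [0.5524, -0.1853, 0.1302]
ee_rot: [-2.448, -1.968, 0.0]
wrist_force: [0.3, -0.2, -3.1]
finger_gap: 0.0451
```

```bash
python3 -c "
from h import *
ft(5)"
```

```text
15.15 [ 0.5522 -0.1852  0.1303] gap 0.0453 Fz [-3.1  -3.91 -3.99 -3.04 -4.13] My [-0.0337  0.0172 -0.0189 -0.0014  0.0287] Mx [0.0107 0.0316 0.0226 0.0091 0.0124] Flen [ 0.29  0.68 -0.06  0.06  0.04]
```

The result is ambiguous because the ball could have run back. I'll use an asymmetric stroke, a brisk start with a gentle stop, which parks a loose ball at one end.

>>> {"method": "move_arm", "body": {
  "moves": [
    {"delta_pos": [0.78,-0.17,0],"spin": 0},
    {"delta_pos": [1.56,-0.35,0],"spin": 0},
    {"delta_pos": [2.15,-0.48,0],"spin": 0},
    {"delta_pos": [2.54,-0.56,0],"spin": 0},
    {"delta_pos": [2.73,-0.6,0],"spin": 0},
    {"delta_pos": [2.73,-0.6,0],"spin": 0},
    {"delta_pos": [2.73,-0.6,0],"spin": 0},
    {"delta_pos": [2.73,-0.6,0],"spin": 0}
  ]
}}

```text
clock: 16.15
position: [0.7155, -0.2211, 0.1308]
ee_rot: [2.448, 1.968, -0.0]
wrist_force: [-0.2, -0.3, -4.2]
finger_gap: 0.0454
```

```bash
python3 -c "
from h import *
ft(7)"
```

```text
16.45 [ 0.7158 -0.2212  0.1306] gap 0.045 Fz [-4.22 -3.02 -3.83 -3.39 -3.95 -3.87 -3.7 ] My [-0.03    0.0684 -0.0193 -0.0555 -0.0222 -0.0581  0.023 ] Mx [ 0.017   0.0018  0.041   0.0392  0.0039  0.0335 -0.0137] Flen [-0.09 -0.1   0.64 -0.36  0.04 -0.07 -0.86]
```

>>> {"method": "move_arm", "body": {
  "moves": [
    {"delta_pos": [-0.78,0.17,0],"spin": 0},
    {"delta_pos": [-1.56,0.35,0],"spin": 0},
    {"delta_pos": [-2.15,0.48,0],"spin": 0},
    {"delta_pos": [-2.54,0.56,0],"spin": 0},
    {"delta_pos": [-2.73,0.6,0],"spin": 0},
    {"delta_pos": [-2.73,0.6,0],"spin": 0},
    {"delta_pos": [-2.73,0.6,0],"spin": 0},
    {"delta_pos": [-2.73,0.6,0],"spin": 0}
  ]
}}

```text
clock: 17.45
position: [0.5526, -0.1853, 0.1302]
ee_rot: [-2.448, -1.969, 0.0]
wrist_force: [-0.1, 0.1, -3.5]
finger_gap: 0.0453
```

```bash
python3 -c "
from h import *
ft(7)"
```

```text
17.75 [ 0.5522 -0.1852  0.1304] gap 0.0451 Fz [-3.48 -3.64 -4.12 -3.98 -3.88 -3.51 -4.24] My [ 0.0031  0.0078 -0.0513 -0.0192  0.0423  0.0318  0.0272] Mx [-0.0008 -0.0561 -0.0354  0.0064 -0.0138 -0.0523  0.0097] Flen [-0.15  0.51 -0.01  0.56  0.14 -0.42  0.51]
```

Still no 0.08 N m shift, so housing 2 is sound. I'll put it back and test housing 3.

>>> {"method": "move_arm", "body": {
  "moves": [
    {"delta_pos": [0,0,-0.3],"spin": 0},
    {"delta_pos": [0,0,-0.8],"spin": 0},
    {"delta_pos": [0,0,-1.15],"spin": 0},
    {"delta_pos": [0,0,-1.3],"spin": 0},
    {"delta_pos": [0,0,-1.4],"spin": 0},
    {"delta_pos": [0,0,-1.47],"spin": 0},
    {"delta_pos": [0,0,-1.5],"spin": 0},
    {"delta_pos": [0,0,-1.5],"spin": 0},
    {"delta_pos": [0,0,-1.5],"spin": 0}
  ]
}}

```text
clock: 18.88
position: [0.5523, -0.1853, 0.041]
ee_rot: [2.448, 1.968, 0.0]
wrist_force: [-1.5, 1.6, 3.6]
finger_gap: 0.0455
```

>>> {"method": "move_arm", "body": {
  "moves": [
    {"delta_pos": [0,0,0],"spin": 0},
    {"delta_pos": [0,0,0],"spin": 0},
    {"delta_pos": [0,0,0],"spin": 0},
    {"delta_pos": [0,0,0],"spin": 0},
    {"delta_pos": [0,0,0.3],"spin": 0},
    {"delta_pos": [0,0,0.9],"spin": 0},
    {"delta_pos": [0,0,1.4],"spin": 0},
    {"delta_pos": [-0.1,-0.4,1.5],"spin": 0},
    {"delta_pos": [-0.25,-1.1,1.5],"spin": 0},
    {"delta_pos": [-0.37,-1.69,1.5],"spin": 0},
    {"delta_pos": [-0.37,-1.69,1.5],"spin": 0},
    {"delta_pos": [-0.37,-1.69,1.5],"spin": 0}
  ],
  "claw": 85
}}

```text
clock: 20.38
position: [0.53, -0.2864, 0.1313]
ee_rot: [2.448, 1.968, 0.0]
wrist_force: [0.2, 0.2, 0.6]
finger_gap: 0.0846
```

Run:
```python
from h import *
s,p,W=wcloud(); show(s); cv2.imwrite("pics/w4.png",p[...,::-1])
for c in((574,-85),(552,-186),(530,-287)):
    v=W-np.array([c[0],c[1],76])/1000; e=np.array([.976,-.216]); f=np.array([.216,.976])
    k=(abs(v[...,:2]@e)<.08)&(abs(v[...,:2]@f)<.04)
    q=W[k&(abs(v[...,2])<.004)]; print(c,len(q),cv2.minAreaRect((q[:,:2]*1000).astype(np.float32)),np.round(np.percentile(q[:,2],[5,50,95]),4))
```

```text
{'clock': 20.375, 'position': [0.53, -0.2864, 0.1313], 'ee_rot': [2.4483, 1.9678, 0.0004], 'wrist_force': [0.2492, 0.1679, 0.5601], 'ft_torque': [0.0042, 0.0092, 0.0092], 'finger_gap': 0.0846}
(574, -85) 3998 ((575.0181274414062, -84.1895523071289), (47.880760192871094, 110.71965789794922), 77.15312194824219) [0.074  0.0756 0.0781]
(552, -186) 6456 ((552.1500244140625, -185.28042602539062), (47.341487884521484, 109.58175659179688), 77.5415267944336) [0.0744 0.0756 0.0781]
(530, -287) 9322 ((529.7127685546875, -286.77252197265625), (46.59389877319336, 110.63742065429688), 77.95454406738281) [0.0745 0.0756 0.078 ]
```

View pics/w4.png

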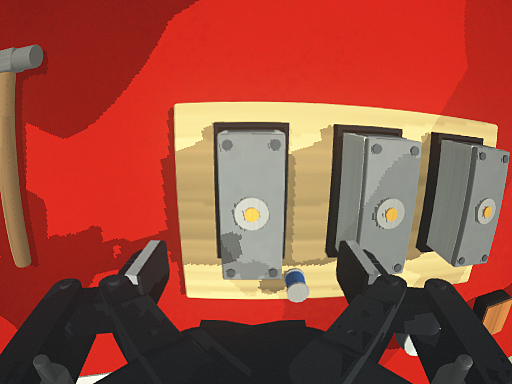

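Housings 1 and 2 are seated in their nests at about (460,200) and (375,205), and housing 3 is centred under the gripper at (251,205).

>>> {"method": "move_arm", "body": {
  "moves": [
    {"delta_pos": [0,0,-0.5],"spin": 0},
    {"delta_pos": [0,0,-1.0],"spin": 0},
    {"delta_pos": [0,0,-1.35],"spin": 0},
    {"delta_pos": [0,0,-1.5],"spin": 0},
    {"delta_pos": [0,0,-1.5],"spin": 0},
    {"delta_pos": [0,0,-1.5],"spin": 0}
  ]
}}

```text
clock: 21.18
position: [0.5304, -0.2867, 0.0416]
ee_rot: [2.447, 1.968, 0.0]
wrist_force: [0.6, 0.4, 0.4]
finger_gap: 0.0854
```

>>> {"method": "move_arm", "body": {
  "moves": [
    {"delta_pos": [0,0,0],"spin": 0},
    {"delta_pos": [0,0,0],"spin": 0},
    {"delta_pos": [0,0,0],"spin": 0},
    {"delta_pos": [0,0,0],"spin": 0},
    {"delta_pos": [0,0,0],"spin": 0},
    {"delta_pos": [0,0,0.1],"spin": 0},
    {"delta_pos": [0,0,0.35],"spin": 0},
    {"delta_pos": [0,0,0.7],"spin": 0},
    {"delta_pos": [0,0,1.1],"spin": 0},
    {"delta_pos": [0,0,1.4],"spin": 0},
    {"delta_pos": [0,0,1.5],"spin": 0},
    {"delta_pos": [0,0,1.5],"spin": 0},
    {"delta_pos": [0,0,1.5],"spin": 0},
    {"delta_pos": [0,0,1.5],"spin": 0}
  ],
  "claw": 30,
  "force": 60
}}

```text
clock: 22.92
position: [0.5297, -0.2864, 0.1297]
ee_rot: [-2.448, -1.968, 0.001]
wrist_force: [1.0, 0.3, -5.3]
finger_gap: 0.045
```

```bash
python3 -c "
from h import *
ft(5)"
```

```text
23.125 [ 0.5298 -0.2866  0.1302] gap 0.0454 Fz [-5.25 -4.07 -5.22 -4.98 -3.48] My [ 0.0406 -0.01   -0.0103  0.0352 -0.0124] Mx [-0.0438  0.0478  0.0071  0.0183  0.025 ] Flen [ 0.95  0.11 -0.91  0.42  0.6 ]
```

>>> {"method": "move_arm", "body": {
  "moves": [
    {"delta_pos": [0.78,-0.17,0],"spin": 0},
    {"delta_pos": [1.56,-0.35,0],"spin": 0},
    {"delta_pos": [2.15,-0.48,0],"spin": 0},
    {"delta_pos": [2.54,-0.56,0],"spin": 0},
    {"delta_pos": [2.73,-0.6,0],"spin": 0},
    {"delta_pos": [2.73,-0.6,0],"spin": 0},
    {"delta_pos": [2.73,-0.6,0],"spin": 0},
    {"delta_pos": [2.73,-0.6,0],"spin": 0}
  ]
}}

```text
clock: 24.12
position: [0.6932, -0.3226, 0.1308]
ee_rot: [2.448, 1.968, -0.0]
wrist_force: [0.5, -0.0, -4.2]
finger_gap: 0.046
```

```bash
python3 -c "
from h import *
ft(7)"
```

```text
24.425 [ 0.6936 -0.3226  0.1306] gap 0.0452 Fz [-4.23 -5.67 -4.71 -4.33 -4.72 -4.1  -4.75] My [-0.0228  0.0102  0.0769  0.0613  0.0139 -0.01    0.088 ] Mx [-0.0254  0.0053 -0.0271 -0.0162 -0.0128  0.0091 -0.0279] Flen [ 0.51  0.43 -0.7  -0.46 -0.55  0.88  0.18]
```

>>> {"method": "move_arm", "body": {
  "moves": [
    {"delta_pos": [-0.78,0.17,0],"spin": 0},
    {"delta_pos": [-1.56,0.35,0],"spin": 0},
    {"delta_pos": [-2.15,0.48,0],"spin": 0},
    {"delta_pos": [-2.54,0.56,0],"spin": 0},
    {"delta_pos": [-2.73,0.6,0],"spin": 0},
    {"delta_pos": [-2.73,0.6,0],"spin": 0},
    {"delta_pos": [-2.73,0.6,0],"spin": 0},
    {"delta_pos": [-2.73,0.6,0],"spin": 0}
  ]
}}

```text
clock: 25.42
position: [0.5304, -0.2867, 0.1302]
ee_rot: [-2.448, -1.969, 0.0]
wrist_force: [0.2, 1.0, -4.8]
finger_gap: 0.0452
```

```bash
python3 -c "
from h import *
ft(7)"
```

```text
25.725 [ 0.53   -0.2866  0.1304] gap 0.0454 Fz [-4.82 -4.82 -4.41 -4.47 -4.6  -4.68 -4.59] My [-0.027  -0.0863 -0.0461  0.0261 -0.0118 -0.0249 -0.0043] Mx [-0.0438  0.0556  0.0024  0.0213  0.0217 -0.0192  0.0476] Flen [-0.05 -0.51  0.32 -0.05 -0.24 -0.11 -0.42]
```

>>> {"method": "move_arm", "body": {
  "moves": [
    {"delta_pos": [0.78,-0.17,0],"spin": 0},
    {"delta_pos": [1.56,-0.35,0],"spin": 0},
    {"delta_pos": [2.15,-0.48,0],"spin": 0},
    {"delta_pos": [2.54,-0.56,0],"spin": 0},
    {"delta_pos": [2.73,-0.6,0],"spin": 0},
    {"delta_pos": [2.73,-0.6,0],"spin": 0},
    {"delta_pos": [2.73,-0.6,0],"spin": 0},
    {"delta_pos": [2.73,-0.6,0],"spin": 0}
  ]
}}

```text
clock: 26.72
position: [0.6932, -0.3226, 0.1308]
ee_rot: [2.448, 1.968, -0.0]
wrist_force: [-0.4, -0.4, -4.6]
finger_gap: 0.0453
```

```bash
sed -i 's/^    print(s\["clock"\],np/    print("MEAN My",(-d*M[:,0]+c*M[:,1]).mean().round(4),"+-",((-d*M[:,0]+c*M[:,1]).std()\/n**.5).round(4),"Fz",F[:,2].mean().round(3))\n&/' h.py; python3 -c "
from h import *
ft(14)"
```

```text
MEAN My 0.0349 +- 0.0056 Fz -4.73
27.375 [ 0.6937 -0.3226  0.1304] gap 0.0448 Fz [-4.57 -5.07 -4.38 -4.47 -5.23 -4.92 -4.65 -5.18 -4.71 -4.46 -5.08 -4.86
 -4.61 -4.04] My [ 0.0455  0.0054  0.0302  0.0399  0.0129  0.0509 -0.0026  0.0622  0.0648
  0.0438  0.0337  0.0276  0.0142  0.0607] Mx [-0.0429  0.0468 -0.0086 -0.0112 -0.0164  0.0043 -0.0389 -0.0129 -0.0112
 -0.0258  0.0129 -0.0138 -0.0083 -0.0009] Flen [-0.34  0.3  -0.79  0.44 -0.5   0.22 -0.38 -0.66  0.42 -0.61  0.11  0.22
  0.57  0.05]
```

>>> {"method": "move_arm", "body": {
  "moves": [
    {"delta_pos": [-0.78,0.17,0],"spin": 0},
    {"delta_pos": [-1.56,0.35,0],"spin": 0},
    {"delta_pos": [-2.15,0.48,0],"spin": 0},
    {"delta_pos": [-2.54,0.56,0],"spin": 0},
    {"delta_pos": [-2.73,0.6,0],"spin": 0},
    {"delta_pos": [-2.73,0.6,0],"spin": 0},
    {"delta_pos": [-2.73,0.6,0],"spin": 0},
    {"delta_pos": [-2.73,0.6,0],"spin": 0}
  ]
}}

```text
clock: 28.38
position: [0.5304, -0.2867, 0.1302]
ee_rot: [-2.448, -1.969, 0.0]
wrist_force: [-0.1, -0.6, -5.0]
finger_gap: 0.0451
```

```bash
python3 -c "
from h import *
ft(14)"
```

```text
MEAN My -0.052 +- 0.0093 Fz -4.594
29.025 [ 0.5299 -0.2866  0.1305] gap 0.0454 Fz [-4.96 -5.48 -4.35 -4.85 -4.6  -4.12 -4.63 -4.7  -4.6  -4.45 -3.86 -4.06
 -4.69 -4.99] My [-0.095  -0.0326  0.0196 -0.0807 -0.012  -0.093  -0.0032 -0.0327 -0.0627
 -0.0513 -0.0747 -0.0476 -0.0658 -0.0958] Mx [ 0.0196  0.0079 -0.0217 -0.0201 -0.012   0.0101  0.0395 -0.028  -0.0463
  0.0085  0.0107  0.0023 -0.0133 -0.0067] Flen [-0.01  0.53 -0.26 -0.07 -0.41 -0.41 -0.7  -0.42 -0.03  0.15 -0.32 -0.08
  0.3  -0.05]
```

The shift is 0.087 ± 0.011 N m and it reverses with each stroke, so the ball is in housing 3. I'll carry it over the pocket.

>>> {"method": "move_arm", "body": {
  "moves": [
    {"delta_pos": [-0.02,0.2,0.3],"spin": 0},
    {"delta_pos": [-0.06,0.7,0.5],"spin": 0},
    {"delta_pos": [-0.13,1.4,0.5],"spin": 0},
    {"delta_pos": [-0.2,2.2,0.5],"spin": 0},
    {"delta_pos": [-0.28,3.0,0.5],"spin": -0.1},
    {"delta_pos": [-0.35,3.8,0.5],"spin": -0.2},
    {"delta_pos": [-0.42,4.6,0.5],"spin": -0.3},
    {"delta_pos": [-0.5,5.4,0.5],"spin": -0.39},
    {"delta_pos": [-0.57,6.2,0.5],"spin": -0.39},
    {"delta_pos": [-0.64,7.0,0.5],"spin": -0.39},
    {"delta_pos": [-0.7,7.7,0.3],"spin": -0.39},
    {"delta_pos": [-0.74,8.1,0],"spin": -0.39},
    {"delta_pos": [-0.75,8.22,-0.2],"spin": -0.39},
    {"delta_pos": [-0.75,8.22,-0.4],"spin": -0.39},
    {"delta_pos": [-0.75,8.22,-0.4],"spin": -0.39},
    {"delta_pos": [-0.75,8.22,-0.4],"spin": -0.39}
  ]
}}

```text
clock: 31.02
position: [0.4853, 0.2059, 0.1071]
ee_rot: [2.515, 1.883, 0.001]
wrist_force: [0.5, 0.0, -4.1]
finger_gap: 0.0452
```

Run:
```python
from h import *
s,p,W=wcloud(); show(s); print("yaw",np.degrees(2*np.arctan2(s["ee_rot"][1],s["ee_rot"][0]))%180)
cv2.imwrite("pics/w5.png",p[...,::-1])
z=s["position"][2]-.041+.0756; v=W-s["position"]; e=np.array([.96,-.281]); f=np.array([.281,.96])
q=W[(abs(W[...,2]-z)<.004)&(abs(v[...,:2]@e)<.08)&(abs(v[...,:2]@f)<.04)]; print("housing",len(q),cv2.minAreaRect((q[:,:2]*1000).astype(np.float32)))
hsv=cv2.cvtColor(p,cv2.COLOR_RGB2HSV)
m=((hsv[...,0]>18)&(hsv[...,0]<35)&(hsv[...,1]>120))&(W[...,2]>.022)&(W[...,2]<.036)&(abs(v[...,:2]@e)<.075)&(abs(v[...,:2]@f)<.04)
q=W[m];print("pocket",len(q),cv2.minAreaRect((q[:,:2]*1000).astype(np.float32)))
```

```text
{'clock': 31.025, 'position': [0.4853, 0.2059, 0.1071], 'ee_rot': [2.5146, 1.8825, 0.0007], 'wrist_force': [0.4826, 0.0022, -4.1335], 'ft_torque': [0.0156, -0.038, -0.0387], 'finger_gap': 0.0452}
yaw 73.63842059303312
housing 19681 ((470.201904296875, 210.76702880859375), (71.5287857055664, 79.53652954101562), 73.8277587890625)
pocket 1067 ((429.8996276855469, 222.82504272460938), (66.62936401367188, 15.504566192626953), 72.4424057006836)
```

View pics/w5.png

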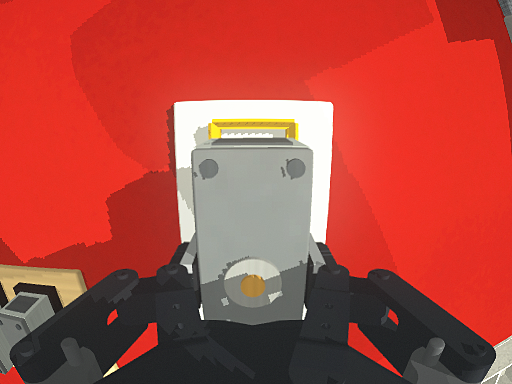

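The housing is aligned over the pocket to within about 1 mm (pocket edge at (255,130), housing end at (250,147)). Lowering it slowly.

>>> {"method": "move_arm", "body": {
  "moves": [
    {"delta_pos": [0,0,-0.15],"spin": 0},
    {"delta_pos": [0,0,-0.4],"spin": 0},
    {"delta_pos": [0,0,-0.6],"spin": 0},
    {"delta_pos": [0,0,-0.72],"spin": 0},
    {"delta_pos": [0,0,-0.8],"spin": 0},
    {"delta_pos": [0,0,-0.86],"spin": 0},
    {"delta_pos": [0,0,-0.92],"spin": 0},
    {"delta_pos": [0,0,-0.97],"spin": 0},
    {"delta_pos": [0,0,-1.02],"spin": 0},
    {"delta_pos": [0,0,-1.06],"spin": 0},
    {"delta_pos": [0,0,-1.06],"spin": 0},
    {"delta_pos": [0,0,-1.06],"spin": 0}
  ]
}}

```text
clock: 32.58
position: [0.485, 0.2066, 0.043]
ee_rot: [2.514, 1.884, 0.0]
wrist_force: [0.6, 0.4, -4.5]
finger_gap: 0.0451
```

```bash
python3 -c "
from h import *
ft(3,-16.3); show(bot.get_state())"
```

```text
MEAN My -0.0359 +- 0.0127 Fz -4.204
32.675 [0.485  0.2066 0.043 ] gap 0.0456 Fz [-4.46 -4.29 -3.86] My [-0.0613 -0.0078 -0.0388] Mx [-0.0381  0.0271  0.0235] Flen [0.45 0.65 1.08]
{'clock': 32.675, 'position': [0.485, 0.2066, 0.043], 'ee_rot': [2.5139, 1.8839, 0.0001], 'wrist_force': [0.9728, -0.5121, -3.8628], 'ft_torque': [0.0116, -0.0438, 0.0241], 'finger_gap': 0.0456}
```

>>> {"method": "move_arm", "body": {
  "moves": [
    {"delta_pos": [0,0,-0.02],"spin": 0},
    {"delta_pos": [0,0,-0.04],"spin": 0},
    {"delta_pos": [0,0,-0.06],"spin": 0},
    {"delta_pos": [0,0,-0.075],"spin": 0},
    {"delta_pos": [0,0,-0.09],"spin": 0},
    {"delta_pos": [0,0,-0.1],"spin": 0},
    {"delta_pos": [0,0,-0.1],"spin": 0},
    {"delta_pos": [0,0,-0.1],"spin": 0}
  ]
}}

```text
clock: 33.67
position: [0.485, 0.2066, 0.0371]
ee_rot: [2.514, 1.884, 0.0]
wrist_force: [0.3, -1.9, 1.3]
finger_gap: 0.0452
```

```bash
python3 -c "
from h import *
ft(3,-16.3)"
```

```text
MEAN My 0.1948 +- 0.007 Fz 2.102
33.775 [0.485  0.2066 0.0371] gap 0.0454 Fz [1.28 1.48 3.55] My [0.2119 0.1845 0.1879] Mx [-0.266  -0.3238 -0.3327] Flen [0.82 0.11 0.25]
```

It has touched the floor with a few newtons. Releasing, retreating and inspecting.

>>> {"method": "move_arm", "body": {
  "moves": [
    {"delta_pos": [0,0,0],"spin": 0},
    {"delta_pos": [0,0,0],"spin": 0},
    {"delta_pos": [0,0,0],"spin": 0},
    {"delta_pos": [0,0,0],"spin": 0},
    {"delta_pos": [0,0,0.2],"spin": 0},
    {"delta_pos": [0,0,0.7],"spin": 0},
    {"delta_pos": [0,0,1.4],"spin": 0},
    {"delta_pos": [0,0,2.2],"spin": 0},
    {"delta_pos": [0,0,3.0],"spin": 0},
    {"delta_pos": [0,0,3.4],"spin": 0},
    {"delta_pos": [0,0,3.4],"spin": 0},
    {"delta_pos": [0,0,3.4],"spin": 0}
  ],
  "claw": 85
}}

```text
clock: 35.28
position: [0.4846, 0.2065, 0.2404]
ee_rot: [-2.514, -1.884, 0.001]
wrist_force: [-0.7, -0.2, -0.5]
finger_gap: 0.0847
```

Run:
```python
from h import *
s,p,W=wcloud(); show(s); cv2.imwrite("pics/w6.png",p[...,::-1])
def top(c,yaw,z):
    a=np.radians(yaw);e=np.array([np.cos(a),np.sin(a)]);f=np.array([-e[1],e[0]]);v=W-np.array([*c,z*1000])/1000
    x=v[...,:2]@e;y=v[...,:2]@f
    q=(abs(x)<.08)&(abs(y)<.04)&(abs(v[...,2])<.01); r=cv2.minAreaRect((W[q][:,:2]*1000).astype(np.float32))
    k=(abs(x)<.05)&(abs(y)<.02)&(abs(v[...,2])<.01)
    A=np.c_[x[k],y[k],np.ones(k.sum())]; C=np.linalg.lstsq(A,W[k][:,2],rcond=None)[0]
    print(np.round(r[0],1),np.round(r[1],1),round(r[2],1),"median z",np.median(W[k][:,2]).round(4),"slopes deg",np.degrees(C[:2]).round(2))
top((485,206.8),-16.3,.072)
top((575,-84),-12.5,.076)
p,d=imaging.read_camera("top");W=cloud("top",d);top((575,-84),-12.5,.078);top((552.3,-185.3),-12.5,.078)
for n in("bobbin_a","glue_jar"):
    for o in imaging.outline_of("top",n):
        q=W[o["mask"]&(d>0)];z=np.percentile(q[:,2],90);t=q[abs(q[:,2]-z)<.006];print(n,round(o["confidence"],2),np.round(t[:,:].mean(0),3))
```

```text
{'clock': 35.275, 'position': [0.4846, 0.2065, 0.2404], 'ee_rot': [-2.5138, -1.8839, 0.001], 'wrist_force': [-0.6901, -0.2288, -0.4531], 'ft_torque': [-0.027, -0.0155, -0.0139], 'finger_gap': 0.0847}
[484.8 207.2] [ 46.3 109.1] 74.3 median z 0.0716 slopes deg [-0.07  0.06]
[541.  -74.6] [47.4 40. ] 75.6 median z 0.0756 slopes deg [-1.56  0.13]
[575.3 -84.4] [ 45.8 111. ] 76.5 median z 0.0759 slopes deg [0.05 0.42]
[ 552.7 -185.9] [ 46.1 111.1] 77.4 median z 0.0763 slopes deg [ 0.14 -0.13]
bobbin_a 0.5 [ 0.626 -0.262  0.046]
```

View pics/w6.png

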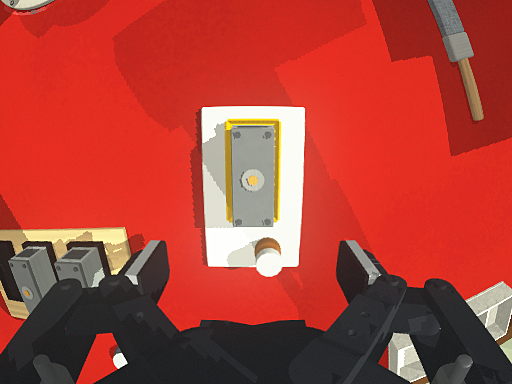

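The picture shows the housing seated in the pocket at (255,175), with its top at 71.6 mm and slopes under 0.1°. The jar at (268,255) is untouched, and the two sound housings are in their nests at (80,270) and (30,280). Handing in.

```bash
python3 -c "
from h import *
print(bot.job_done())"
```

```text
the job is handed in; nothing more can be done
None
```

The loose ball was in the right-hand housing (housing 3, the nest at y = -105 mm). That housing now sits in the yellow pocket, and the job was handed in at about 36 s of the 72 s allowed.

- **Finding the ball:** I lifted and shook all three lengthwise.
    - **Left housing:** about 0.21 kg, too light to hold the ball, and its moment did not shift.
    - **Middle housing:** its moment changed by only about 0.02 N m, within the noise.
    - **Right-hand housing:** its moment swung by 0.087 ± 0.011 N m and reversed with each stroke, which matches the expected 0.08 N m. I identified it from this shift alone; I recorded no knocks on the end walls.
- **In the pocket:** it touched the floor with a net upward force of about 2 N on the tool. Its top is at 71.6 mm against 72 mm nominal, tilted under 0.1°, and centred to about 0.5 mm.
- **The two sound ones:** both are back in their own nests, with tops at about 76 mm and positions within about 1 mm of the start. The top camera showed a slope of up to 0.4° on them; I put that down to its coarser depth.
- **Bystanders:** the last network check found only one bobbin, unmoved. It missed the other bobbin and the jar. The jar stands where it was in the last picture. I did not re-check the second bobbin or the other bystanders, but no unexpected contact force appeared.

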